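Prise apart the nested spring cups and sort them by size

ROBOT

A 6-joint arm with a two-finger parallel gripper is mounted at the origin on the work surface. World frame = base frame: x ahead of the robot, y to its left, z up, the work surface at z = 0. Lengths are in m, angles in rad, forces in N, time in s.
With the tool pointing down it reaches from about 0.375 to 0.975 m from the base axis. Payload 3.8 kg.
Tool frame: the origin (TCP) lies at the very end of the fingers, on their centre line; the grasp point (between the pads) lies bot.hold_point_z behind it (bot.hold_point_z is the distance from the TCP to the grasp point, in m); z points along the fingers, y is the line along which they close (so a half turn about z gives the same grasp; the last joint's range is limited). The gripper opens to 85 mm and grips with 20 to 120 N. Pads are 22 mm wide; open, the fingers measure 114 mm over their backs; the gripper's body (76 mm by 85 mm) begins 54 mm behind the grasp point. The pads swing forward as they close: fully open they stand 13 mm farther back than shut.
Start: joints at [1.116, 0.264, 1.604, -0, 1.274, -0.037], TCP at [0.274, 0.617, 0.231] pointing down, gripper open.
Joint ranges: [-2.63, 2.63], [-0.94, 2.18], [0.31, 2.57], [-1.31, 4.45], [0, 2.66], [-2.55, 2.55]. Speed limits (rad/s): [2.57, 2.57, 3.14, 3.14, 3.14, 3.14].

INTERFACE

Orientations are given as a rotation vector (axis times angle).
In Python, from workcell import bot gives the robot as it stands.
- The arm moves only by the shell command python3 jog.py 'ROWS' [OPENING] [FORCE]. ROWS is a JSON object with one list for each field, all of the same length, 1 to 5, a row being the entries at one place: tx, ty, tz (the shift in m), turn (a turn about the tool's z in rad); each row shifts and turns the commanded pose from where the row before left it, along the tool's axes as they then stand; what a row does not reach is not made up. A row lasts 1/8 s, in which the tool goes at most 0.0625 m and 0.188 rad, less where a joint would pass 70% of its speed; a pose out of reach is approached as far as the arm can. OPENING is the opening from 0.0 (shut) to 1.0 (fully open), set as the command begins (- or left out keeps the last). The fingers move at their own pace and stop on an object; FORCE is the grip in N (left out, the last holds). Time passes only in rows, so rows that do not move let the fingers close. It prints the time, the measured TCP pose, the force, the opening and the grip force at its end. Input that does not fit is refused with a message, and nothing moves.
- bot.read_state(): the state, without advancing time (a new reading comes with each control period).
- bot.read_camera(name): name is "side" or "top" or "wrist"; returns the picture (384x512x3 uint8, red, green, blue); there is no depth.
- bot.camera_info(name): a dict with "intrinsics" (3x3 intrinsics, pixels), "extrinsics" (4x4, takes a point from camera to world coordinates). Camera axes: x right, y down, z forward; pixel columns grow to the right and rows downward; lengths in m; the calibration is good to about 2 mm. A picture is of the moment at which its call begins: read the wrist's pose just before it. camera_info takes no time and is no camera call; for the wrist camera it gives the pose at the moment of the call.
- bot.finish_job(): hands the job in; it is judged then, once.
The state is a dict: "time": time; "q": joint angles; "joint_vel": joint speeds; "joint_torque": joint torques, N m; "tool_pos": TCP position; "tcp_rot": TCP orientation; "wrist_force": force on the tool from outside, world axes, zero at the start; "torque": the same for the moment, N m; "width": opening from 0.0 (shut) to 1.0 (fully open); "grip_force": force on a finger pad.
Only numpy, scipy, OpenCV 4.12 (cv2) and the standard library are available. Lean on these libraries where they do the work, as an engineer would, in place of code of your own. Each camera call takes 0.05 s, during which the arm holds its last target. There are 200 camera calls.

TASK

Close the clamp's red cam lever fully so that it holds the large cup, then pull the small cup out of the nest and stand it in the small tray, and the medium cup in the medium tray. Then swing the lever fully open again and stand the large cup in the large tray. Keep the cups upright, let go of them all, and leave the other things on the bench alone.

Things in the scene. Friction and masses are not known exactly. Their poses are not given: they have to be found in the camera images.
- clamp: Bench clamp fixed to the table: steel plate 18 mm thick, 170 mm along its x (from -110 to +60 mm), 210 mm along its y. Origin: on the table, under the spot where the nest of cups stands (within 3 mm); z up; x points from the lever's pivot to the nest. Two jaws, up to 38 mm above the table, slide in from +y and -y; closed, their lips reach over the large cup's foot flange and hold it down.
- lever (a joint): Cam lever, swings level; rad. 0 = open (points along the clamp's -x, away from the nest), 1.5 = closed, at its stop (points along the clamp's -y): anticlockwise from above closes. Stays where left; about 2 N at the knob moves it. The jaws follow in proportion, 14.5 mm each over the full swing; below 0.42 the large cup lifts out freely.
- lever_knob (a point): Centre of the top of the lever's upright red knob: a cylinder 20 mm across, top 80 mm above the table; the lever's flat arm below it has its top 33 mm above the table.
- lever_pivot (a point): Pivot axis of the lever, on the clamp plate; the knob's axis is 100 mm from it.
- cup_large: Large black cup, 90 mm high: 70 mm across outside, bore 60 mm, foot flange 88 mm across, 8 mm thick. Origin: centre of its underside, z up. 0.3 kg. At the start it stands on the clamp plate (18 mm above the table) with the other two nested in it.
- cup_medium: Medium grey cup, 90 mm high: a collar 64 mm across and 30 mm high above a part that tapers from 55 to 47 mm. Origin: centre of its underside, z up. 0.2 kg. At the start nested in the large cup, only its collar above that one's rim. Rubber pads grip it: 11 to 24 N straight up frees it, easing over 30 mm; with the clamp open the whole nest lifts.
- cup_small: Small white cup, 75 mm high: a collar 48 mm across and 30 mm high above a part that tapers from 39 to 32 mm. Origin: centre of its underside, z up. 0.12 kg. At the start nested in the medium cup (bore 44 mm), only its collar above that one's rim, gripped likewise but less: 7 to 15 N straight up frees it, and the medium cup then stays behind if the clamp is closed.
- tray_small: Blue square tray for the small cup, fixed: 72 mm outside, 64 mm inside, floor 4 mm above the table, rim 16 mm. Origin: centre of its underside. The three trays differ only in size and may be in any order.
- tray_medium: Blue square tray for the medium cup, fixed: 92 mm outside, 84 mm inside, floor 4 mm above the table, rim 16 mm. Origin: centre of its underside. The three trays differ only in size and may be in any order.
- tray_large: Blue square tray for the large cup, fixed: 116 mm outside, 108 mm inside, floor 4 mm above the table, rim 16 mm. Origin: centre of its underside. The three trays differ only in size and may be in any order.
- screwdriver: Bystander: Screwdriver lying on the bench, behind the trays.
- wrench: Bystander: Open-ended wrench lying on the bench, at the right.
- oil_bottle: Bystander: Yellow bottle, 48 mm across, 130 mm high, at the back.
- bearing: Bystander: Steel bearing ring, 62 mm across, 18 mm high, nearest the robot.
- grease_jar: Bystander: Jar, 66 mm across, 60 mm high, at the left.
- spool: Bystander: Brass spool, 50 mm across, 48 mm high, right of the clamp.
- tape_roll: Bystander: Cardboard ring, 90 mm across, 24 mm high, right of the clamp.

How it is judged:
By the outcome, as a careful person would: the job done as asked, in the order asked, and still so for the second after the job is handed in, with the robot touching nothing.
It also fails if it takes over 72 s, if anything falls off the work surface, if the arm or the gripper's body presses on something with over 40 N, if the wrist force passes 120 N, or if a joint passes its speed limit or range.

## Working session

There is one attempt and no reset: what is moved stays moved. The work goes in short steps, Python scripts to look and compute and a shell command to move; the robot and the scene stay as the last step left them, time stands still between calls to the robot, and variables do not carry over. Pictures are saved under pics/ and viewed, at most 13 in all, crops included, and the job is handed in when it is done.

```bash
mkdir -p pics; ls; python3 - <<'E'
from workcell import bot
import cv2
for n in ("top","side"):
    im=bot.read_camera(n); cv2.imwrite(f"pics/{n}0.png",cv2.cvtColor(im,cv2.COLOR_RGB2BGR))
    i=bot.camera_info(n); print(n,i["intrinsics"],i["extrinsics"])
print(bot.read_state(),bot.hold_point_z)
E
```

```text
jog.py
pics
workcell.py
top [[407.10113026   0.         255.94397749]
 [  0.         407.10113026 191.32790012]
 [  0.           0.           1.        ]] [[-0.00741877 -0.99045703  0.13762208  0.41235924]
 [-0.99996327  0.00793884  0.00323046 -0.0028553 ]
 [-0.00429219 -0.13759306 -0.99047954  1.24111965]
 [ 0.          0.          0.          1.        ]]
side [[349.68007162   0.         257.74159866]
 [  0.         349.68007162 183.10945904]
 [  0.           0.           1.        ]] [[ 0.90020562 -0.32014983  0.29518456  0.23577349]
 [-0.43524843 -0.68287337  0.58672205 -0.63590815]
 [ 0.01373471 -0.65664911 -0.75407116  0.87557116]
 [ 0.          0.          0.          1.        ]]
{'time': 0.1, 'q': array([ 1.11612589e+00,  2.64704460e-01,  1.60526270e+00, -8.54132597e-06,
        1.27370904e+00, -3.69244527e-02]), 'joint_vel': array([-0.0001151 , -0.00178733, -0.00082314,  0.00024438, -0.00163072,
        0.00034118]), 'joint_torque': array([ 1.55107596e-04, -5.16709328e+01, -3.68589699e+01, -5.37480673e-05,
        6.42658590e-03, -2.81136232e-05]), 'tool_pos': array([0.2735708 , 0.61633778, 0.23005493]), 'tcp_rot': array([-0.65132519, -3.07282188,  0.00317709]), 'wrist_force': array([ 0.27096674,  0.53808646, -0.16865955]), 'torque': array([-0.04760787,  0.00736609, -0.0069967 ]), 'grip_force': 0.0, 'width': 0.9997041499928524} 0.0187
```
View pics/top0.png

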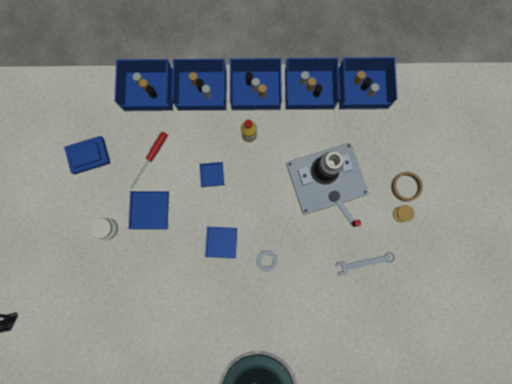

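View pics/side0.png

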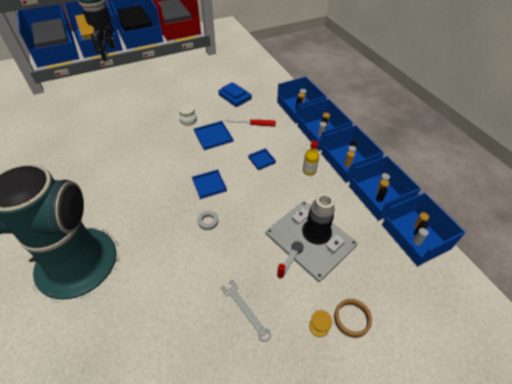

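Top view: small tray (212,174), medium tray (221,242), large tray (149,210), nest rim (334,160), lever pivot (334,196), knob (357,222). The side view agrees with this. The blue box at (87,155) is none of the trays.

```bash
cat > h.py <<'E'
import numpy as np, cv2
from workcell import bot
from scipy.spatial.transform import Rotation as R
def ray(n,uv,z,info=None):
    i=info or bot.camera_info(n); K=i["intrinsics"];T=i["extrinsics"]
    d=T[:3,:3]@np.linalg.inv(K)@np.array([uv[0],uv[1],1.]);o=T[:3,3]
    return o+d*(z-o[2])/d[2]
def px(n,p,info=None):
    i=info or bot.camera_info(n);T=i["extrinsics"]
    c=i["intrinsics"]@(T[:3,:3].T@(np.array(p)-T[:3,3]));return c[:2]/c[2]
def blobs(m,amin=30):
    k,l,s,c=cv2.connectedComponentsWithStats(m.astype(np.uint8))
    return [(c[j],s[j],l==j) for j in range(1,k) if s[j][4]>=amin]
def go(p,yaw=None):
    "shift in tool axes from present TCP to p; yaw = world angle of tool y axis (mod pi)"
    s=bot.read_state();r=R.from_rotvec(s["tcp_rot"]).as_matrix()
    out=[r.T@(np.array(p)-s["tool_pos"])]
    if yaw is not None:
        a=np.arctan2(r[1,1],r[0,1]); d=(a-yaw+np.pi/2)%np.pi-np.pi/2  # tool z down: + turn lowers world angle
        out.append(d)
    print("dist",np.round(out[0],4),"turn",np.round(out[1:],3),"q6",s["q"][5].round(2));return out
E
cat > m.py <<'E'
from h import *
for n in ("top","side"):
    im=cv2.cvtColor(cv2.imread(f"pics/{n}0.png"),cv2.COLOR_BGR2RGB);h=cv2.cvtColor(im,cv2.COLOR_RGB2HSV)
    print(n)
    for c,s,m in blobs((h[...,0]>105)&(h[...,0]<128)&(h[...,1]>150)&(h[...,2]>60),80):
        if s[4]>2500: continue
        cn=cv2.findContours(m.astype(np.uint8),0,1)[0][0]
        r=cv2.minAreaRect(cn); b=cv2.boxPoints(r)
        P=np.array([ray(n,q,.016) for q in b]); e=np.linalg.norm(np.roll(P,-1,0)-P,axis=1)
        print("blue",c.round(),s[4],"ctr",P.mean(0).round(4),"edges",e.round(3), "ang",np.arctan2(*(P[1]-P[0])[1::-1]).round(2))
    for c,s,m in blobs(((h[...,0]<8)|(h[...,0]>172))&(h[...,1]>140)&(h[...,2]>70),12):
        print("red",c.round(1),s,ray(n,c,.07).round(4))
    x,y=(270,130) if n=="top" else (255,180)
    cr=im[y:y+110,x:x+110]
    cv2.imwrite(f"pics/{n}_crop.png",cv2.cvtColor(cv2.resize(cr,None,fx=5,fy=5,interpolation=2),cv2.COLOR_RGB2BGR))
E
python3 m.py
```

```text
top
blue [255.  83.] 1890 ctr [ 0.9299 -0.      0.016 ] edges [0.156 0.155 0.153 0.156] ang -1.58
blue [311.  83.] 1871 ctr [ 0.9308 -0.1811  0.016 ] edges [0.172 0.157 0.169 0.157] ang -1.56
blue [365.  83.] 1614 ctr [ 0.93   -0.3547  0.016 ] edges [0.165 0.156 0.162 0.156] ang -1.58
blue [ 87. 155.] 1049 ctr [0.7013 0.522  0.016 ] edges [0.118 0.088 0.117 0.088] ang -1.29
blue [212. 174.] 459 ctr [0.6372 0.1366 0.016 ] edges [0.065 0.067 0.065 0.067] ang -1.5
blue [148. 210.] 1323 ctr [0.5285 0.3263 0.016 ] edges [0.113 0.109 0.111 0.109] ang -1.58
blue [221. 242.] 805 ctr [0.4306 0.1071 0.016 ] edges [0.085 0.085 0.085 0.084] ang -0.06
red [247.9 123.2] [245 120   7   7  40] [0.7798 0.0233 0.07  ]
red [156.4 145.8] [147 133  20  28 186] [0.7133 0.2939 0.07  ]
red [356.6 222.8] [354 221   6   5  25] [ 0.4816 -0.2874  0.07  ]
side
blue [134.  24.] 1457 ctr [0.4646 1.3494 0.016 ] edges [0.321 0.612 0.262 0.615] ang -0.36
blue [79. 29.] 516 ctr [0.2014 1.4275 0.016 ] edges [0.102 0.706 0.076 0.681] ang 0.53
blue [50. 36.] 1467 ctr [0.05   1.4296 0.016 ] edges [0.245 0.695 0.195 0.665] ang 0.11
blue [234.  94.] 422 ctr [0.6997 0.522  0.016 ] edges [0.115 0.161 0.106 0.151] ang 0.8
blue [213. 135.] 627 ctr [0.5272 0.3189 0.016 ] edges [0.126 0.122 0.119 0.118] ang 0.03
blue [262. 159.] 292 ctr [0.6346 0.1293 0.016 ] edges [0.083 0.076 0.079 0.074] ang 0.1
blue [209. 184.] 577 ctr [0.4293 0.1    0.016 ] edges [0.095 0.095 0.09  0.093] ang -0.04
red [181.1  21.6] [154   0  46  40 895] [0.6718 1.1345 0.07  ]
red [263.  122.1] [251 120  24   6 117] [0.6952 0.2451 0.07  ]
red [313.7 144.2] [311 141   7   7  40] [0.7992 0.0677 0.07  ]
red [280.7 270.2] [278 264   7  14  75] [ 0.477  -0.2948  0.07  ]
```

View pics/top_crop.png

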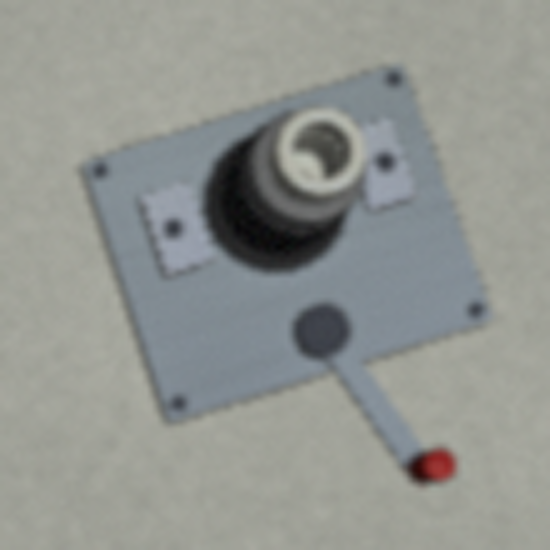

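View pics/side_crop.png

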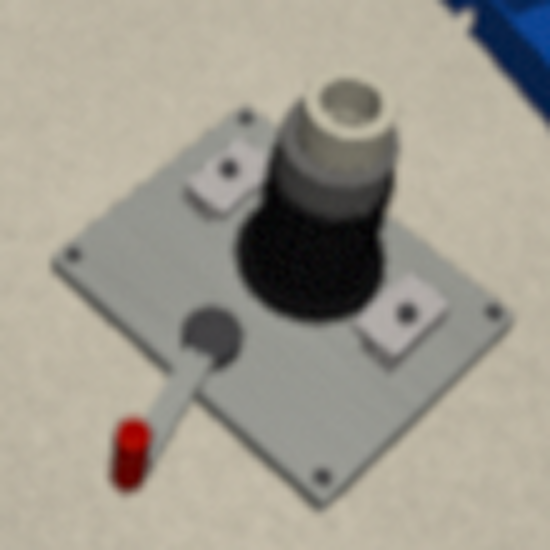

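Top crop: white rim centre (321,150), pivot disc (322,331), knob top about (438,464). Side crop: rim centre (350,103), knob top (134,428). The lever is slightly past open.

```bash
cat > m2.py <<'E'
from h import *
def o(n,c): 
    x,y=(270,130) if n=="top" else (255,180); return ((c[0]+.5)/5-.5+x,(c[1]+.5)/5-.5+y)
T=lambda c,z:ray("top",o("top",c),z); S=lambda c,z:ray("side",o("side",c),z)
P=np.array([T(c,.018) for c in [(82,167),(400,65),(490,318),(170,423)]])
Q=np.array([S(c,.018) for c in [(245,105),(515,318),(320,505),(52,262)]])
for q in (P,Q):
    print(q.round(3).tolist(),np.linalg.norm(np.roll(q,-1,0)-q,axis=1).round(3))
    ex=(q[0]+q[1]-q[2]-q[3]);ex/=np.linalg.norm(ex)
    print("plate ctr",q.mean(0).round(4),"clamp org",(q.mean(0)+.025*ex).round(4),"yaw",np.arctan2(ex[1],ex[0]).round(3))
print("rim",T((321,150),.168),S((350,103),.168))
print("pivot",[ (T((322,331),z).round(4),S((212,337),z).round(4)) for z in (.02,.033)])
print("knob",T((438,464),.08),S((134,428),.08))
# triangulation gaps
def tri(a,b):
    A=np.array([o("top",a)]).T;B=np.array([o("side",b)]).T;M=[]
    for n in("top","side"):
        i=bot.camera_info(n);M.append(i["intrinsics"]@np.linalg.inv(i["extrinsics"])[:3])
    X=cv2.triangulatePoints(M[0],M[1],A,B);return (X[:3]/X[3]).ravel().round(4)
print(tri((321,150),(350,103)),tri((438,464),(134,428)),tri((322,331),(212,337)))
E
python3 m2.py
```

```text
[[0.669, -0.092, 0.018], [0.732, -0.289, 0.018], [0.574, -0.337, 0.018], [0.512, -0.142, 0.018]] [0.207 0.165 0.205 0.165]
plate ctr [ 0.6216 -0.2147  0.018 ] clamp org [ 0.6454 -0.2072  0.018 ] yaw 0.303
[[0.67, -0.095, 0.018], [0.73, -0.293, 0.018], [0.568, -0.342, 0.018], [0.509, -0.147, 0.018]] [0.207 0.169 0.204 0.169]
plate ctr [ 0.6192 -0.2191  0.018 ] clamp org [ 0.643  -0.2116  0.018 ] yaw 0.303
rim [ 0.64589432 -0.2092832   0.168     ] [ 0.64363901 -0.21136132  0.168     ]
pivot [(array([ 0.5665, -0.2346,  0.02  ]), array([ 0.567 , -0.2308,  0.02  ])), (array([ 0.5649, -0.2321,  0.033 ]), array([ 0.5619, -0.237 ,  0.033 ]))]
knob [ 0.48209249 -0.28660769  0.08      ] [ 0.48211132 -0.28782684  0.08      ]
[ 0.6461 -0.2097  0.1649] [ 0.4824 -0.2871  0.0784] [ 0.5655 -0.2335  0.0252]
```

```bash
python3 -c "
from h import *
go((.482,-.287,.17),-.993)"
```

```text
dist [-0.557  -0.741   0.0616] turn [-0.996] q6 -0.04
```

```bash
for i in 1 2 3; do :; done
python3 jog.py '{"tx":[-0.037,-0.037,-0.037,-0.037,-0.037],"ty":[-0.0493,-0.0493,-0.0493,-0.0493,-0.0493],"tz":[0,0,0,0,0],"turn":[0,0,0,0,0]}' 
python3 jog.py '{"tx":[-0.037,-0.037,-0.037,-0.037,-0.037],"ty":[-0.0493,-0.0493,-0.0493,-0.0493,-0.0493],"tz":[0,0,0,0,0],"turn":[0,0,0,0,0]}' 
python3 jog.py '{"tx":[-0.037,-0.037,-0.037,-0.037,-0.037],"ty":[-0.0493,-0.0493,-0.0493,-0.0493,-0.0493],"tz":[0,0,0,0,0],"turn":[0,0,0,0,0]}' 
python3 jog.py '{"tx":[0,0,0,0,0],"ty":[0,0,0,0,0],"tz":[0.01,0.01,0.01,0.01,0.01],"turn":[0.179,0.179,0.179,0.179,0.179]}' 
python3 jog.py '{"tx":[0,0,0,0,0],"ty":[0,0,0,0,0],"tz":[0,0,0,0,0],"turn":[0.179,0.179,0.179,0.179,0.179]}' 
python3 jog.py '{"tx":[0,0,0],"ty":[0,0,0],"tz":[0,0,0],"turn":[0.179,0.179,0]}' 
python3 -c "
from h import *
go((.482,-.287,.17),-.993)"
```

```text
time: 0.72
tool_pos: [0.3428, 0.3145, 0.2308]
tcp_rot: [0.65, 3.073, -0.001]
wrist_force: [1.2, -0.2, -0.4]
width: 1.0
grip_force: 0.0
time: 1.35
tool_pos: [0.4118, 0.0143, 0.2312]
tcp_rot: [0.651, 3.073, 0.0]
wrist_force: [1.1, 0.1, -0.0]
width: 0.999
grip_force: 0.0
time: 1.98
tool_pos: [0.481, -0.2861, 0.2309]
tcp_rot: [-0.652, -3.073, -0.001]
wrist_force: [0.3, 1.1, -0.0]
width: 1.002
grip_force: 0.0
time: 2.6
tool_pos: [0.4807, -0.2839, 0.1804]
tcp_rot: [-1.924, -2.482, 0.0]
wrist_force: [-0.4, 0.5, -1.0]
width: 1.001
grip_force: 0.0
time: 3.22
tool_pos: [0.4807, -0.2839, 0.1807]
tcp_rot: [-2.809, -1.405, 0.001]
wrist_force: [0.0, -1.5, -0.2]
width: 0.997
grip_force: 0.0
time: 3.6
tool_pos: [0.4807, -0.2839, 0.1808]
tcp_rot: [-3.011, -0.895, 0.001]
wrist_force: [-0.7, 1.2, -0.1]
width: 0.998
grip_force: 0.0
dist [-0.0006  0.0033  0.0108] turn [-0.] q6 0.41
```

```bash
python3 - <<'E'
from h import *
i=bot.camera_info("wrist"); im=bot.read_camera("wrist"); h=cv2.cvtColor(im,cv2.COLOR_RGB2HSV)
cv2.imwrite("pics/w0.png",cv2.cvtColor(im,cv2.COLOR_RGB2BGR))
for c,s,m in blobs(((h[...,0]<8)|(h[...,0]>172))&(h[...,1]>140)&(h[...,2]>70),30): print("red",c.round(1),s,ray("wrist",c,.08,i).round(4))
print(i["extrinsics"].round(3), px("wrist",(.482,-.287,.08),i))
E
```

```text
red [261.6 191.3] [251 181  23  22 396] [ 0.4833 -0.2889  0.08  ]
[[ 0.546 -0.805 -0.234  0.541]
 [-0.838 -0.524 -0.152 -0.246]
 [-0.     0.279 -0.96   0.323]
 [ 0.     0.     0.     1.   ]] [258.66040631 191.36847659]
```

View pics/w0.png

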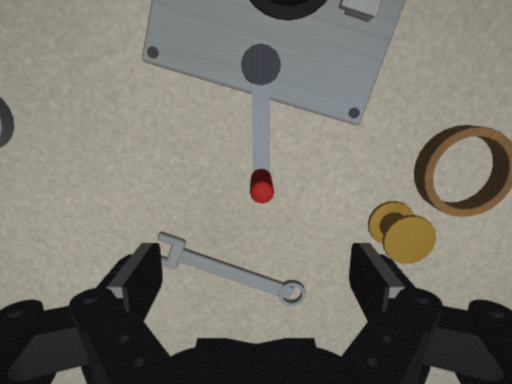

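Wrist view: knob at (262,191), in line with the lever arm. It lies 2 mm from the fixed-camera estimate, so I can go down and grasp it.

```bash
python3 jog.py '{"tx":[0,0,0,0,0],"ty":[0.0045,0,0,0,0],"tz":[0.035,0.035,0.035,0.031,0],"turn":[0,0,0,0,0]}' 0.6
python3 jog.py '{"tx":[0,0,0,0],"ty":[0,0,0,0],"tz":[0,0,0,0],"turn":[0,0,0,0]}' 0 25
python3 -c "
from h import *
go((.5645,-.2335,.045))"
```

```text
time: 4.28
tool_pos: [0.4809, -0.2863, 0.0423]
tcp_rot: [-3.006, -0.894, 0.007]
wrist_force: [0.0, 1.2, -0.1]
width: 0.601
grip_force: 0.0
time: 4.78
tool_pos: [0.4848, -0.2887, 0.0471]
tcp_rot: [3.01, 0.892, 0.003]
wrist_force: [-1.0, 0.1, 6.2]
width: 0.226
grip_force: 25.1
dist [ 0.0969 -0.0029  0.0022] turn [] q6 0.41
```

```bash
python3 jog.py '{"tx":[0.0015,0.0015,0.0015],"ty":[0.0174,0.0174,0.0174],"tz":[-0.001,0,0],"turn":[-0.175,-0.175,-0.175]}'
python3 jog.py '{"tx":[0.0015,0.0015,0.0015,0.0015,0],"ty":[0.0174,0.0174,0.0174,0.0174,0],"tz":[0,0,0,0,0],"turn":[-0.175,-0.175,-0.175,-0.175,0]}'
python3 -c "
from h import *
s=bot.read_state();d=s['tool_pos'][:2]-[.5645,-.2335];print(np.linalg.norm(d),np.arctan2(d[1],d[0])+np.pi-.303,s['wrist_force'])"
```

```text
time: 5.15
tool_pos: [0.5231, -0.3218, 0.0472]
tcp_rot: [-2.673, -1.649, -0.004]
wrist_force: [1.8, 8.8, 4.9]
width: 0.226
grip_force: 25.4
time: 5.78
tool_pos: [0.5872, -0.3284, 0.0469]
tcp_rot: [-1.943, -2.457, 0.002]
wrist_force: [-10.5, 7.4, 13.1]
width: 0.222
grip_force: 26.8
0.09761498052964038 1.5026013416991046 [-10.4801204    7.39624231  13.0622326 ]
```

```bash
python3 jog.py '{"tx":[0.0015,0,0],"ty":[0.005,0,-0.003],"tz":[-0.001,0,0],"turn":[0,0,0]}'
python3 jog.py '{"tx":[0,0],"ty":[0,0],"tz":[0,0],"turn":[0,0]}' 0.6
python3 -c "
from h import *
s=bot.read_state();print(s['wrist_force'])"
python3 jog.py '{"tx":[0,0,0,0,0],"ty":[0,0,0,0,0],"tz":[-0.05,-0.06,-0.06,-0.02,0],"turn":[0,0,0,0,0]}' 1
python3 - <<'E'
from h import *
i=bot.camera_info("wrist"); im=bot.read_camera("wrist"); h=cv2.cvtColor(im,cv2.COLOR_RGB2HSV)
cv2.imwrite("pics/w1.png",cv2.cvtColor(im,cv2.COLOR_RGB2BGR))
for c,s,m in blobs(((h[...,0]<8)|(h[...,0]>172))&(h[...,1]>140)&(h[...,2]>70),30):
    p=ray("wrist",c,.08,i); d=p-[.5645,-.2335,.08]; print("red",c.round(1),s[2:],p.round(4),np.linalg.norm(d),np.arctan2(d[1],d[0])+np.pi-.303)
s=bot.read_state();print(s["tool_pos"],px("wrist",(.6455,-.2095,.168),i))
go((.6452,-.2098,.235))
E
```

```text
time: 6.15
tool_pos: [0.5872, -0.3284, 0.0471]
tcp_rot: [-1.947, -2.455, 0.005]
wrist_force: [-7.5, 3.0, 5.2]
width: 0.226
grip_force: 26.1
time: 6.4
tool_pos: [0.5921, -0.3292, 0.0476]
tcp_rot: [1.951, 2.461, 0.0]
wrist_force: [-0.3, 0.3, -0.8]
width: 0.598
grip_force: 0.0
[-0.30296892  0.27771533 -0.76474061]
time: 7.02
tool_pos: [0.593, -0.3296, 0.2395]
tcp_rot: [1.949, 2.458, 0.001]
wrist_force: [1.1, -0.6, -0.2]
width: 1.002
grip_force: 0.0
red [249.2 172.2] [ 19  19 279] [ 0.5881 -0.3306  0.08  ] 0.0998814629831675 1.5060825935051416
[ 0.59173774 -0.32886053  0.23671349] [382.19237161  38.52223677]
dist [0.1037 0.0792 0.0017] turn [] q6 -0.77
```

View pics/w1.png

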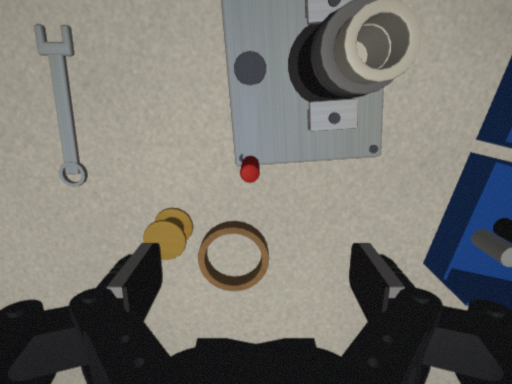

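Wrist view: knob at (249,172), lever at about 1.506, so it is closed. Jaws are in at the black cup; small rim near (386,38). Next I hover over the nest.

```bash
python3 jog.py '{"tx":[0.026,0.026,0.026,0.026,0],"ty":[0.02,0.02,0.02,0.02,0],"tz":[0,0,0,0,0],"turn":[0,0,0,0,0]}'
cat > rim.py <<'E'
from h import *
import sys
i=bot.camera_info("wrist"); im=bot.read_camera("wrist"); h=cv2.cvtColor(im,cv2.COLOR_RGB2HSV)
cv2.imwrite("pics/%s.png"%sys.argv[1],cv2.cvtColor(im,cv2.COLOR_RGB2BGR))
z=float(sys.argv[2]); T,K=i["extrinsics"],i["intrinsics"]
g=cv2.GaussianBlur(im,(5,5),0)
# rectify plane z to metric image, 0.25 mm/px, around guess
c=np.array([float(sys.argv[3]),float(sys.argv[4])]);N=520;s=.00025
src=np.float32([px("wrist",(c[0]+a*N*s/2,c[1]+b*N*s/2,z),i) for a,b in((-1,-1),(1,-1),(1,1),(-1,1))])
H=cv2.getPerspectiveTransform(src,np.float32([[0,0],[N,0],[N,N],[0,N]]))
w=cv2.warpPerspective(im,H,(N,N)); cv2.imwrite("pics/%s_r.png"%sys.argv[1],cv2.cvtColor(w,cv2.COLOR_RGB2BGR))
r=float(sys.argv[5])/s
q=cv2.HoughCircles(cv2.GaussianBlur(cv2.cvtColor(w,cv2.COLOR_RGB2GRAY),(9,9),0),cv2.HOUGH_GRADIENT,2,20,param1=60,param2=30,minRadius=int(r*.94),maxRadius=int(r*1.06))
if q is not None:
    for x,y,rr in q[0][:3]: print("circle ctr",(c+(np.array([x,y])-N/2)*s).round(4),"r",rr*s)
E
python3 rim.py w2 .168 .6452 -.2098 .024
```

```text
time: 7.7
tool_pos: [0.645, -0.2066, 0.2329]
tcp_rot: [-1.944, -2.46, 0.002]
wrist_force: [0.4, -0.1, -0.5]
width: 1.001
grip_force: 0.0
circle ctr [ 0.646  -0.2111] r 0.023850001
circle ctr [ 0.6439 -0.204 ] r 0.022700002
circle ctr [ 0.6434 -0.183 ] r 0.024950001
```

View pics/w2_r.png

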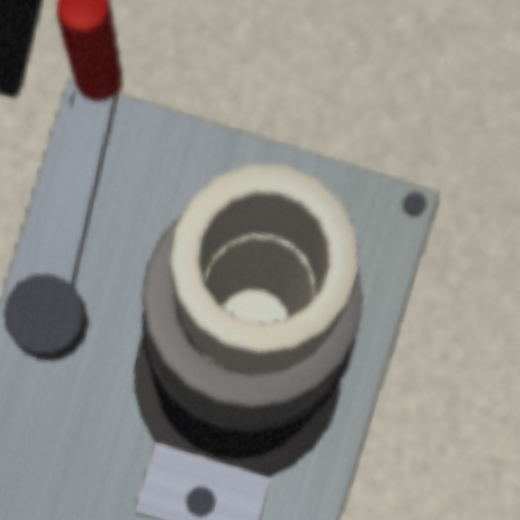

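The rectified wrist view shows the white rim centred at about (264,256), with a radius of 24 mm as expected: (0.646, -0.211). The earlier estimate agrees.

```bash
python3 -c "
from h import *
go((.646,-.2107,.137))"
```

```text
dist [-0.0032  0.0012  0.0963] turn [] q6 -0.58
```

```bash
python3 jog.py '{"tx":[-0.003,0,0,0,0],"ty":[0.001,0,0,0,0],"tz":[0.02,0.03,0.03,0.015,0],"turn":[0,0,0,0,0]}'
python3 jog.py '{"tx":[0,0,0,0],"ty":[0,0,0,0],"tz":[0,0,0,0],"turn":[0,0,0,0]}' 0 60
```

```text
time: 8.38
tool_pos: [0.6457, -0.2125, 0.1395]
tcp_rot: [-1.95, -2.457, 0.002]
wrist_force: [-0.4, 0.3, -0.6]
width: 0.999
grip_force: 0.0
time: 8.88
tool_pos: [0.6479, -0.2123, 0.1439]
tcp_rot: [1.951, 2.461, 0.001]
wrist_force: [-2.6, 0.8, 5.5]
width: 0.536
grip_force: 61.5
```

```bash
python3 jog.py '{"tx":[0,0,0,0,0],"ty":[0,0,0,0,0],"tz":[-0.006,-0.008,-0.01,-0.01,-0.01],"turn":[0,0,0,0,0]}'
python3 jog.py '{"tx":[0,0,0,0],"ty":[0,0,0,0],"tz":[-0.03,-0.05,-0.03,0],"turn":[0,0,0,0]}'
python3 - <<'E'
from h import *
for n in ("top","side"):
    im=bot.read_camera(n); cv2.imwrite(f"pics/{n}1.png",cv2.cvtColor(im,cv2.COLOR_RGB2BGR))
go((.6365,.1335,.26))
E
```

```text
time: 9.5
tool_pos: [0.6483, -0.2124, 0.1884]
tcp_rot: [1.951, 2.46, 0.002]
wrist_force: [-0.3, 0.4, -1.1]
width: 0.535
grip_force: 63.8
time: 10.0
tool_pos: [0.6502, -0.2128, 0.3023]
tcp_rot: [1.946, 2.454, 0.006]
wrist_force: [0.8, -1.1, -1.9]
width: 0.536
grip_force: 63.8
dist [0.339  0.0679 0.0364] turn [] q6 -0.58
```

```bash
python3 jog.py '{"tx":[0.03,0.05,0.06,0.06,0.06],"ty":[0.006,0.01,0.012,0.012,0.012],"tz":[0,0,0,0,0],"turn":[0,0,0,0,0]}'
python3 jog.py '{"tx":[0.05,0.029,0,0,0],"ty":[0.01,0.006,0,0,0],"tz":[0.02,0.05,0.06,0.06,0],"turn":[0,0,0,0,0]}'
python3 -c "
from h import *
go((.6365,.1335,.057))"
```

```text
time: 10.72
tool_pos: [0.6374, 0.0546, 0.2932]
tcp_rot: [-1.95, -2.459, 0.004]
wrist_force: [2.0, 0.4, 0.0]
width: 0.536
grip_force: 63.8
time: 11.35
tool_pos: [0.6289, 0.1324, 0.0972]
tcp_rot: [-1.944, -2.453, 0.02]
wrist_force: [0.0, -0.7, -1.0]
width: 0.539
grip_force: 63.6
dist [-0.0007  0.0084  0.04  ] turn [] q6 -0.06
```

```bash
python3 jog.py '{"tx":[0,0,0,0,0],"ty":[0.008,0,0,0,0],"tz":[0.02,0.012,0.005,0,0],"turn":[0,0,0,0,0]}'
python3 -c "
from h import *
go((.6365,.1335,.055))"
```

```text
time: 11.98
tool_pos: [0.6449, 0.1352, 0.0703]
tcp_rot: [1.951, 2.461, 0.002]
wrist_force: [-0.7, 0.4, -1.1]
width: 0.537
grip_force: 63.7
dist [ 0.0002 -0.0086  0.0153] turn [] q6 -0.06
```

```bash
python3 jog.py '{"tx":[0,0,0],"ty":[-0.008,0,0],"tz":[0,0,0],"turn":[0,0,0]}'
python3 -c "
from h import *
go((.6365,.1335,.055))"
```

```text
time: 12.35
tool_pos: [0.6364, 0.1333, 0.0695]
tcp_rot: [1.952, 2.461, 0.0]
wrist_force: [-0.6, -0.3, -1.2]
width: 0.533
grip_force: 63.7
dist [0.0002 0.0002 0.0145] turn [] q6 -0.06
```

```bash
python3 jog.py '{"tx":[0,0,0],"ty":[0,0,0],"tz":[0.008,0.0045,0],"turn":[0,0,0]}'
python3 jog.py '{"tx":[0,0],"ty":[0,0],"tz":[0.0015,0],"turn":[0,0]}'
```

```text
time: 12.72
tool_pos: [0.6357, 0.1332, 0.0556]
tcp_rot: [-1.951, -2.461, 0.002]
wrist_force: [-0.0, -0.1, -0.6]
width: 0.533
grip_force: 63.7
time: 12.98
tool_pos: [0.6365, 0.1333, 0.0552]
tcp_rot: [1.952, 2.462, -0.0]
wrist_force: [0.5, -0.1, 0.1]
width: 0.533
grip_force: 63.7
```

```bash
python3 jog.py '{"tx":[0,0,0,0],"ty":[0,0,0,0],"tz":[0.0005,0,0,0],"turn":[0,0,0,0]}' 0.8
python3 jog.py '{"tx":[0,0,0,0,0],"ty":[0,0,0,0,0],"tz":[-0.03,-0.06,-0.06,-0.06,0],"turn":[0,0,0,0,0]}' 1
python3 - <<'E'
from h import *
i=bot.camera_info("wrist");im=bot.read_camera("wrist"); a=im
b=bot.read_camera("side"); cv2.imwrite("pics/mix2.png",cv2.cvtColor(np.vstack([np.hstack([a[:,:400],b[100:,200:][:284,:].copy() if 0 else b[:, 180:512][:, :332]])]),cv2.COLOR_RGB2BGR))
go((.646,-.2107,.265))
E
```

```text
time: 13.48
tool_pos: [0.6365, 0.1333, 0.0549]
tcp_rot: [1.952, 2.462, 0.0]
wrist_force: [1.0, 0.2, -0.5]
width: 0.8
grip_force: 0.0
time: 14.1
tool_pos: [0.6403, 0.134, 0.2732]
tcp_rot: [1.946, 2.454, 0.016]
wrist_force: [-0.3, 1.3, 0.4]
width: 0.999
grip_force: 0.0
dist [-0.3371 -0.0695  0.0009] turn [] q6 -0.06
```

View pics/mix2.png

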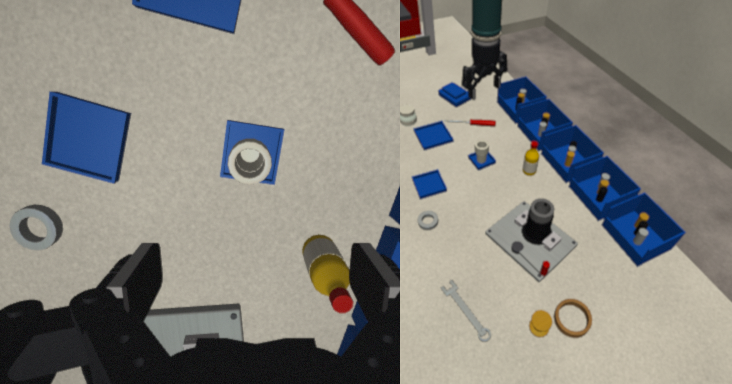

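Small cup stands upright inside its tray at (249,160); the medium cup stayed in the nest. I go back for the medium.

```bash
python3 jog.py '{"tx":[-0.03,-0.06,-0.06,-0.06,-0.06],"ty":[-0.006,-0.0124,-0.0124,-0.0124,-0.0124],"tz":[0,0,0,0,0],"turn":[0,0,0,0,0]}' 
python3 jog.py '{"tx":[-0.04,-0.027,0,0,0],"ty":[-0.008,-0.006,0,0,0],"tz":[0.02,0.03,0,0,0],"turn":[0,0,0,0,0]}' 
python3 rim.py w3 .138 .646 -.2107 .032
python3 -c "
from h import *
go((.646,-.2107,.111))"
```

```text
time: 14.82
tool_pos: [0.6422, -0.1437, 0.2614]
tcp_rot: [-1.949, -2.458, 0.003]
wrist_force: [1.0, 0.2, 0.3]
width: 1.004
grip_force: 0.0
time: 15.45
tool_pos: [0.6461, -0.2095, 0.2157]
tcp_rot: [1.95, 2.462, 0.001]
wrist_force: [-0.6, 0.9, 0.4]
width: 1.0
grip_force: 0.0
circle ctr [ 0.6447 -0.2094] r 0.03125
circle ctr [ 0.6488 -0.1924] r 0.033450004
circle ctr [ 0.6367 -0.1879] r 0.03235
dist [-0.0009 -0.0007  0.105 ] turn [] q6 -0.58
```

Rim found at (0.6447, -0.2094), and the tool is already centred to within 2 mm.

```bash
python3 jog.py '{"tx":[0,0,0,0,0],"ty":[-0.0005,0,0,0,0],"tz":[0.03,0.03,0.03,0.0145,0],"turn":[0,0,0,0,0]}'
python3 jog.py '{"tx":[0,0,0,0],"ty":[0,0,0,0],"tz":[0,0,0,0],"turn":[0,0,0,0]}' 0 90
```

```text
time: 16.12
tool_pos: [0.6446, -0.21, 0.1097]
tcp_rot: [-1.95, -2.461, 0.001]
wrist_force: [-0.7, -0.2, -0.2]
width: 0.998
grip_force: 0.0
time: 16.62
tool_pos: [0.6459, -0.2114, 0.1134]
tcp_rot: [1.95, 2.459, 0.001]
wrist_force: [-3.2, 1.0, 5.6]
width: 0.726
grip_force: 96.5
```

```bash
python3 jog.py '{"tx":[0,0,0,0,0],"ty":[0,0,0,0,0],"tz":[-0.006,-0.008,-0.01,-0.01,-0.01],"turn":[0,0,0,0,0]}'
python3 jog.py '{"tx":[0,0,0,0,0],"ty":[0,0,0,0,0],"tz":[-0.03,-0.05,-0.05,-0.02,0],"turn":[0,0,0,0,0]}'
python3 jog.py '{"tx":[0,0],"ty":[0,0],"tz":[0,0],"turn":[0,0]}'
python3 - <<'E'
from h import *
print(bot.read_state()["wrist_force"])
go((.430,.1045,.29))
E
```

```text
time: 17.25
tool_pos: [0.646, -0.2109, 0.1573]
tcp_rot: [1.95, 2.46, 0.002]
wrist_force: [0.2, 0.1, -1.3]
width: 0.722
grip_force: 102.9
time: 17.88
tool_pos: [0.6459, -0.211, 0.3069]
tcp_rot: [1.949, 2.458, 0.002]
wrist_force: [-0.2, -0.1, -2.2]
width: 0.718
grip_force: 102.9
time: 18.12
tool_pos: [0.6437, -0.2103, 0.3009]
tcp_rot: [-1.949, -2.458, 0.003]
wrist_force: [0.2, 0.9, -2.8]
width: 0.724
grip_force: 102.9
[ 0.15320432  0.91805204 -2.81959431]
dist [ 0.3552 -0.1363  0.0125] turn [] q6 -0.58
```

```bash
python3 jog.py '{"tx":[0.03,0.055,0.055,0.055,0.055],"ty":[-0.0115,-0.021,-0.021,-0.021,-0.021],"tz":[0,0,0,0,0],"turn":[0,0,0,0,0]}'
python3 jog.py '{"tx":[0.055,0.035,0.015,0,0],"ty":[-0.021,-0.0135,-0.006,0,0],"tz":[0.02,0.04,0.06,0.05,0.03],"turn":[0,0,0,0,0]}'
python3 jog.py '{"tx":[0,0,0],"ty":[0,0,0],"tz":[0,0,0],"turn":[0,0,0]}'
python3 - <<'E'
from h import *
go((.430,.1045,.069))
E
```

```text
time: 18.75
tool_pos: [0.4931, 0.0122, 0.3025]
tcp_rot: [-1.951, -2.459, 0.002]
wrist_force: [1.1, 1.1, -2.0]
width: 0.721
grip_force: 102.9
time: 19.38
tool_pos: [0.4281, 0.1037, 0.1]
tcp_rot: [-1.948, -2.459, 0.008]
wrist_force: [-0.1, -0.2, -2.3]
width: 0.721
grip_force: 102.9
time: 19.75
tool_pos: [0.4334, 0.1041, 0.1061]
tcp_rot: [1.951, 2.46, 0.004]
wrist_force: [0.1, 0.2, -1.9]
width: 0.725
grip_force: 102.8
dist [ 0.0012 -0.0033  0.0371] turn [] q6 -0.05
```

```bash
python3 jog.py '{"tx":[0.001,0,0,0,0],"ty":[-0.003,0,0,0,0],"tz":[0.015,0.012,0.007,0,0],"turn":[0,0,0,0,0]}'
python3 jog.py '{"tx":[0,0],"ty":[0,0],"tz":[0.002,0],"turn":[0,0]}'
```

```text
time: 20.38
tool_pos: [0.4284, 0.1041, 0.07]
tcp_rot: [-1.952, -2.462, 0.0]
wrist_force: [1.0, 0.3, -1.3]
width: 0.717
grip_force: 103.1
time: 20.62
tool_pos: [0.4288, 0.1042, 0.0693]
tcp_rot: [-1.952, -2.462, -0.0]
wrist_force: [-3.1, -0.4, 7.3]
width: 0.722
grip_force: 103.8
```

```bash
python3 jog.py '{"tx":[0,0,0,0],"ty":[0,0,0,0],"tz":[0,0,0,0],"turn":[0,0,0,0]}' 1
python3 jog.py '{"tx":[0,0,0,0,0],"ty":[0,0,0,0,0],"tz":[-0.02,-0.05,-0.06,-0.06,0],"turn":[0,0,0,0,0]}'
python3 jog.py '{"tx":[0,0],"ty":[0,0],"tz":[0,0],"turn":[0,0]}'
python3 - <<'E'
from h import *
b=bot.read_camera("side");a=bot.read_camera("wrist");cv2.imwrite("pics/mix3.png",cv2.cvtColor(np.hstack([a[:,:400],b[:,180:512]]),cv2.COLOR_RGB2BGR))
go((.588,-.3303,.17),.232)
E
```

```text
time: 21.12
tool_pos: [0.4285, 0.1042, 0.0682]
tcp_rot: [1.952, 2.462, -0.0]
wrist_force: [0.5, -0.6, 0.8]
width: 1.001
grip_force: 0.0
time: 21.75
tool_pos: [0.4323, 0.1049, 0.2648]
tcp_rot: [1.947, 2.455, 0.014]
wrist_force: [-0.4, -0.3, -0.8]
width: 1.0
grip_force: 0.0
time: 22.0
tool_pos: [0.4273, 0.1039, 0.2562]
tcp_rot: [-1.95, -2.46, 0.004]
wrist_force: [0.6, -0.8, -0.4]
width: 1.0
grip_force: 0.0
dist [-0.4594  0.0577  0.086 ] turn [-0.002] q6 -0.05
```

View pics/mix3.png

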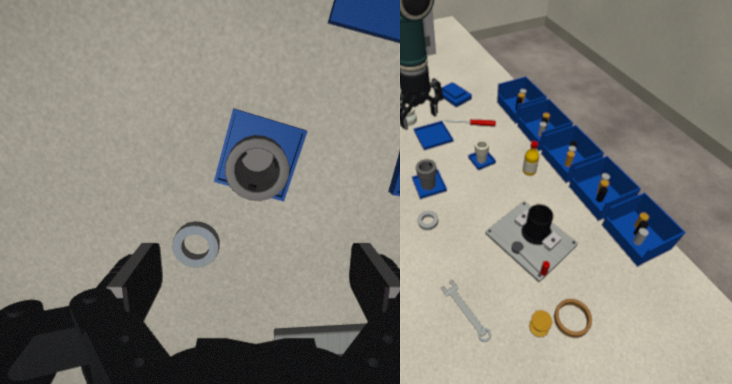

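Medium cup stands in its tray at (257,168), and the large one is alone in the clamp. Back to the knob.

```bash
python3 jog.py '{"tx":[-0.03,-0.06,-0.06,-0.06,-0.06],"ty":[0.0038,0.0075,0.0075,0.0075,0.0075],"tz":[0,0,0,0,0],"turn":[0,0,0,0,0]}'
python3 jog.py '{"tx":[-0.06,-0.06,-0.04,-0.03,0],"ty":[0.0075,0.0075,0.005,0.0038,0],"tz":[0,0,0,0.02,0.05],"turn":[0,0,0,0,0]}' 0.6
python3 jog.py '{"tx":[0,0,0],"ty":[0,0,0],"tz":[0,0,0],"turn":[0,0,0]}'
python3 - <<'E'
from h import *
go((.588,-.3303,.046),.227)
E
```

```text
time: 22.72
tool_pos: [0.5229, -0.1528, 0.2569]
tcp_rot: [-1.951, -2.46, 0.001]
wrist_force: [0.4, 1.5, 0.0]
width: 1.001
grip_force: 0.0
time: 23.35
tool_pos: [0.5916, -0.3342, 0.1892]
tcp_rot: [1.951, 2.455, 0.0]
wrist_force: [1.1, 0.7, -0.2]
width: 0.601
grip_force: 0.0
time: 23.72
tool_pos: [0.5908, -0.3309, 0.191]
tcp_rot: [1.949, 2.459, 0.001]
wrist_force: [0.6, 0.4, 0.1]
width: 0.597
grip_force: 0.0
dist [ 0.0017 -0.003   0.145 ] turn [0.004] q6 -0.78
```

```bash
python3 jog.py '{"tx":[0.001,0,0,0,0],"ty":[-0.003,0,0,0,0],"tz":[0.04,0.04,0.04,0.023,0],"turn":[0,0,0,0,0]}'
python3 jog.py '{"tx":[0,0,0,0],"ty":[0,0,0,0],"tz":[0,0,0,0],"turn":[0,0,0,0]}' 0 25
python3 - <<'E'
from h import *
go((.5645,-.2335,.046))
E
```

```text
time: 24.35
tool_pos: [0.5858, -0.3296, 0.0448]
tcp_rot: [-1.95, -2.461, 0.0]
wrist_force: [0.3, -0.2, -0.2]
width: 0.6
grip_force: 0.0
time: 24.85
tool_pos: [0.588, -0.3314, 0.0481]
tcp_rot: [1.949, 2.458, 0.001]
wrist_force: [-0.7, 0.7, 6.7]
width: 0.225
grip_force: 24.8
dist [ 0.1006 -0.0006  0.0018] turn [] q6 -0.78
```

```bash
python3 jog.py '{"tx":[0.0017,0.0017,0.0017,0.0017],"ty":[-0.0184,-0.0184,-0.0184,-0.0184],"tz":[-0.001,0,0,0],"turn":[0.185,0.185,0.185,0.185]}'
python3 jog.py '{"tx":[0.0017,0.0017,0.0017,0.0017,0],"ty":[-0.0184,-0.0184,-0.0184,-0.0184,0],"tz":[0,0,0,0,0],"turn":[0.185,0.185,0.185,0.185,0]}'
python3 jog.py '{"tx":[0,0],"ty":[-0.004,0],"tz":[0,0],"turn":[0,0]}'
python3 - <<'E'
from h import *
s=bot.read_state();d=s['tool_pos'][:2]-[.5645,-.2335];print(np.linalg.norm(d),np.arctan2(d[1],d[0])+np.pi-.303)
f=R.from_rotvec(s['tcp_rot']).inv().apply(s['wrist_force']);print("tool force",f)
E
```

```text
time: 25.35
tool_pos: [0.5159, -0.321, 0.0481]
tcp_rot: [2.712, 1.579, 0.004]
wrist_force: [3.0, 3.1, 2.2]
width: 0.223
grip_force: 25.7
time: 25.98
tool_pos: [0.47, -0.2646, 0.0481]
tcp_rot: [3.099, 0.504, 0.005]
wrist_force: [1.4, -0.2, 4.7]
width: 0.223
grip_force: 25.9
time: 26.22
tool_pos: [0.4695, -0.2634, 0.0481]
tcp_rot: [3.095, 0.505, 0.006]
wrist_force: [2.3, -6.1, 5.8]
width: 0.221
grip_force: 26.1
0.09956712732496115 0.0018951674127287155
tool force [ 0.23927177  6.55699543 -5.7732285 ]
```

```bash
python3 jog.py '{"tx":[0,0,0],"ty":[0.003,0,0],"tz":[0,0,0],"turn":[0,0,0]}' 0.6
python3 jog.py '{"tx":[0,0,0,0,0],"ty":[0,0,0,0,0],"tz":[-0.05,-0.06,-0.05,0,0],"turn":[0,0,0,0,0]}' 1
python3 - <<'E'
from h import *
i=bot.camera_info("wrist"); im=bot.read_camera("wrist"); h=cv2.cvtColor(im,cv2.COLOR_RGB2HSV)
for c,s,m in blobs(((h[...,0]<8)|(h[...,0]>172))&(h[...,1]>140)&(h[...,2]>70),30):
    p=ray("wrist",c,.08,i); d=p-[.5645,-.2335,.08]; print("red",c.round(1),s[2:],p.round(4),np.linalg.norm(d),np.arctan2(d[1],d[0])+np.pi-.303)
go((.6455,-.21,.19))
E
```

```text
time: 26.6
tool_pos: [0.4674, -0.2631, 0.0454]
tcp_rot: [-3.1, -0.502, 0.003]
wrist_force: [-0.7, 0.5, -0.7]
width: 0.603
grip_force: 0.0
time: 27.22
tool_pos: [0.4677, -0.2631, 0.2056]
tcp_rot: [-3.1, -0.502, 0.001]
wrist_force: [-0.9, -0.6, -0.0]
width: 0.998
grip_force: 0.0
red [256.3 179.3] [ 21  21 342] [ 0.4712 -0.2635  0.08  ] 0.09802673746666585 0.007977484575072358
dist [0.1859 0.0062 0.0141] turn [] q6 0.69
```

Lever measured at 0.008, so it is fully open. Next I hover over the large cup.

```bash
python3 jog.py '{"tx":[0.036,0.05,0.05,0.05,0],"ty":[0.001,0.002,0.002,0.001,0],"tz":[0,0,0,0,0],"turn":[0,0,0,0,0]}'
python3 jog.py '{"tx":[0,0],"ty":[0,0],"tz":[0,0],"turn":[0,0]}'
python3 rim.py w4 .108 .6455 -.21 .035
python3 -c "
from h import *
go((.6455,-.2103,.074))"
```

```text
time: 27.9
tool_pos: [0.6479, -0.2086, 0.2024]
tcp_rot: [-3.098, -0.506, 0.006]
wrist_force: [-0.1, 0.1, -0.5]
width: 1.0
grip_force: 0.0
time: 28.15
tool_pos: [0.645, -0.2109, 0.2053]
tcp_rot: [-3.101, -0.5, 0.003]
wrist_force: [-0.4, 0.2, 0.1]
width: 0.998
grip_force: 0.0
circle ctr [ 0.6447 -0.2097] r 0.034500003
circle ctr [ 0.6623 -0.2052] r 0.033200003
circle ctr [ 0.6583 -0.2022] r 0.036700003
dist [ 0.0006 -0.0006  0.1318] turn [] q6 0.9
```

View pics/w4_r.png

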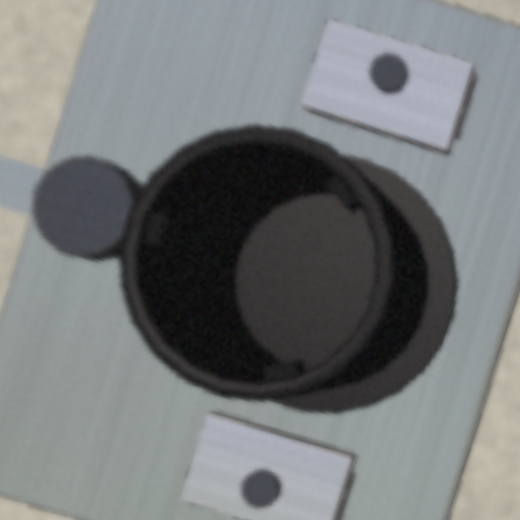

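The rectified view shows the black rim centred at (257,261), which is (0.645, -0.210), and both jaws clear of the flange.

```bash
python3 jog.py '{"tx":[0,0,0,0,0],"ty":[0,0,0,0,0],"tz":[0.035,0.035,0.035,0.026,0],"turn":[0,0,0,0,0]}'
python3 jog.py '{"tx":[0,0,0],"ty":[0,0,0],"tz":[0,0,0],"turn":[0,0,0]}' 0 60
python3 jog.py '{"tx":[0,0,0,0,0],"ty":[0,0,0,0,0],"tz":[-0.01,-0.02,-0.05,-0.05,-0.05],"turn":[0,0,0,0,0]}'
python3 jog.py '{"tx":[0,0],"ty":[0,0],"tz":[0,0],"turn":[0,0]}'
python3 -c "
from h import *
go((.5285,.323,.25))"
```

```text
time: 28.82
tool_pos: [0.6436, -0.2103, 0.0727]
tcp_rot: [-3.099, -0.5, 0.008]
wrist_force: [-0.2, 0.9, 0.1]
width: 1.001
grip_force: 0.0
time: 29.2
tool_pos: [0.648, -0.2112, 0.0776]
tcp_rot: [3.099, 0.501, 0.005]
wrist_force: [-0.1, -0.7, 4.3]
width: 0.802
grip_force: 69.1
time: 29.82
tool_pos: [0.6464, -0.2105, 0.2578]
tcp_rot: [3.101, 0.502, 0.001]
wrist_force: [0.4, -0.5, -3.5]
width: 0.803
grip_force: 69.7
time: 30.08
tool_pos: [0.6461, -0.2104, 0.255]
tcp_rot: [-3.101, -0.502, 0.001]
wrist_force: [-0.1, 0.3, -4.3]
width: 0.801
grip_force: 69.7
dist [ 0.0566 -0.5432  0.0052] turn [] q6 0.9
```

```bash
python3 jog.py '{"tx":[0.003,0.005,0.0063,0.0063,0.0063],"ty":[-0.03,-0.05,-0.06,-0.06,-0.06],"tz":[0,0,0,0,0],"turn":[0,0,0,0,0]}'
python3 jog.py '{"tx":[0.0063,0.0063,0.0063,0.005,0.003],"ty":[-0.06,-0.06,-0.06,-0.05,-0.03],"tz":[0,0,0,0.02,0.03],"turn":[0,0,0,0,0]}'
python3 jog.py '{"tx":[0.002,0,0,0,0],"ty":[-0.02,0,0,0,0],"tz":[0.04,0.04,0.02,0,0],"turn":[0,0,0,0,0]}'
python3 -c "
from h import *
go((.529,.327,.063))"
```

```text
time: 30.7
tool_pos: [0.5877, 0.0462, 0.2519]
tcp_rot: [-3.101, -0.501, 0.009]
wrist_force: [0.5, 0.8, -3.6]
width: 0.809
grip_force: 69.8
time: 31.32
tool_pos: [0.5319, 0.302, 0.2029]
tcp_rot: [3.1, 0.505, -0.003]
wrist_force: [-0.1, -0.5, -4.2]
width: 0.802
grip_force: 69.9
time: 31.95
tool_pos: [0.5304, 0.3196, 0.1066]
tcp_rot: [-3.101, -0.501, -0.003]
wrist_force: [0.7, -0.4, -4.3]
width: 0.803
grip_force: 69.9
dist [ 0.0009 -0.0075  0.0436] turn [] q6 1.75
```

```bash
python3 jog.py '{"tx":[0.001,0,0,0,0],"ty":[-0.0075,0,0,0,0],"tz":[0.01,0.015,0.008,0,0],"turn":[0,0,0,0,0]}'
python3 -c "
from h import *
go((.529,.327,.063))"
```

```text
time: 32.58
tool_pos: [0.528, 0.3269, 0.0723]
tcp_rot: [3.101, 0.502, 0.0]
wrist_force: [-0.4, -0.1, -3.3]
width: 0.804
grip_force: 69.9
dist [0.001  0.0002 0.0093] turn [] q6 1.76
```

```bash
python3 jog.py '{"tx":[0.001,0,0,0],"ty":[0,0,0,0],"tz":[0.005,0.003,0,0],"turn":[0,0,0,0]}'
python3 jog.py '{"tx":[0,0,0],"ty":[0,0,0],"tz":[0.0015,0,0],"turn":[0,0,0]}'
```

```text
time: 33.08
tool_pos: [0.5289, 0.3272, 0.0643]
tcp_rot: [3.101, 0.502, -0.0]
wrist_force: [0.0, 0.4, -4.0]
width: 0.803
grip_force: 69.9
time: 33.45
tool_pos: [0.5292, 0.3274, 0.0636]
tcp_rot: [-3.101, -0.502, -0.001]
wrist_force: [-1.3, -2.5, 2.3]
width: 0.803
grip_force: 70.3
```

Contact made, so I release and retreat.

```bash
python3 jog.py '{"tx":[0,0,0,0],"ty":[0,0,0,0],"tz":[0.0005,0,0,0],"turn":[0,0,0,0]}' 1
python3 jog.py '{"tx":[0,0,0,0,0],"ty":[0,0,0,0,0],"tz":[-0.02,-0.05,-0.06,-0.06,0],"turn":[0,0,0,0,0]}'
python3 jog.py '{"tx":[0,0,0],"ty":[0,0,0],"tz":[0,0,0],"turn":[0,0,0]}'
python3 - <<'E'
from h import *
a=bot.read_camera("wrist");b=bot.read_camera("side")
cv2.imwrite("pics/mix5.png",cv2.cvtColor(np.hstack([a[:,60:450],b[:,150:512]]),cv2.COLOR_RGB2BGR))
E
```

```text
time: 33.95
tool_pos: [0.5289, 0.3273, 0.0623]
tcp_rot: [-3.101, -0.502, -0.0]
wrist_force: [0.7, -1.6, 0.4]
width: 0.998
grip_force: 0.0
time: 34.58
tool_pos: [0.5327, 0.3294, 0.2622]
tcp_rot: [-3.096, -0.501, -0.023]
wrist_force: [0.7, -0.0, 0.1]
width: 1.001
grip_force: 0.0
time: 34.95
tool_pos: [0.5279, 0.3266, 0.2502]
tcp_rot: [3.1, 0.501, -0.005]
wrist_force: [-0.1, 0.2, 0.1]
width: 1.0
grip_force: 0.0
```

View pics/mix5.png

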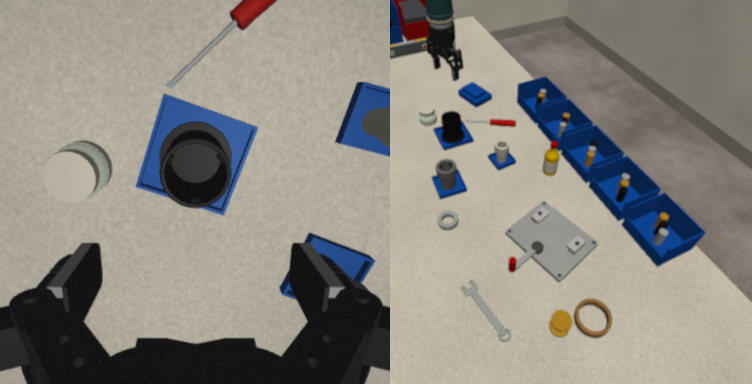

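All three cups stand upright in their trays: large (195,165) in the wrist half, medium (447,175) and small (502,152) in the side half. The lever is open, and the bystanders look where they were.

```bash
python3 -c "
from workcell import bot
print(bot.finish_job())"
```

```text
the job is handed in; nothing more can be done
None
```

The job is handed in at about 35 s: all three cups stand upright and released in their own trays, the lever is fully open, and the last pictures showed nothing else moved.

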